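Pop the test chamber's hood and hold it just below its balance point

ROBOT

A 6-joint arm with a two-finger parallel gripper is mounted at the origin on a cart in front of the work surface, level with it; the furniture and walls round the work are solid. World frame = base frame: x ahead of the robot, y to its left, z up, the work surface at z = 0. Lengths are in m, angles in rad, forces in N, time in s.
With the tool pointing down it reaches from about 0.25 to 0.725 m from the base axis. Payload 4 kg.
Tool frame: the origin (TCP) lies on the centre line of the jaws, within the pads' length; the fingertips stand 22 mm ahead of it and the grasp point (between the pads) lies 3 mm ahead of it; z points along the fingers, y is the line along which they close (so a half turn about z gives the same grasp; the last joint's range is limited). The gripper opens to 85 mm and grips with 20 to 120 N. Pads are 22 mm wide; open, the fingers measure 114 mm over their backs; the gripper's body (76 mm by 85 mm) begins 54 mm behind the grasp point. The pads swing forward as they close: fully open they stand 13 mm farther back than shut.
Start: joints at [1.105, 0.241, 0.005, 1.335, 0, 1.571], TCP at [0.225, 0.447, 0.253] pointing down, gripper open.
Joint ranges: [-2.72, 2.72], [-1.05, 1.87], [-1.09, 1.28], [-1.99, 2.15], [-1.42, 1.44], [-3.14, 3.14]. Speed limits (rad/s): [2.79, 2.79, 3.14, 3.14, 3.14, 3.14].

INTERFACE

Orientations are given as a unit quaternion [x, y, z, w].
In Python, from workcell import bot gives the robot as it stands.
- The arm moves only by the shell command python3 -m inch 'ROWS'. ROWS is JSON, one flat list of numbers, 7 for each row, row after row: the shift along the world's x, y, z in mm, then the turn, a rotation vector about the world's x, y, z in rad, then the opening in per cent of the stroke, from 0 (shut) to 100 (fully open). A call has 1 to 8 rows; each row is the pose to reach, as a shift and turn from the pose commanded when the call began; what a row does not reach only later rows make up. A row lasts 1/12 s, in which the tool goes at most 41.7 mm and 7.16 degrees, less where a joint would pass 70% of its speed; a pose out of reach is approached as far as the arm can. A call with a gripper value outside its range is refused whole. The fingers move at their own pace and stop on an object; the grip force is fixed at half the most. Time passes only in rows, so rows that repeat a pose let the fingers close. It gives the time, the measured TCP pose, the force, the opening and the grip force at its end, in the units of the state.
- bot.get_obs(): the state, without advancing time (a new reading comes with each control period).
- bot.camera(name): name is "scene" or "top"; returns the picture (400x640x3 uint8, blue, green, red); there is no depth.
- bot.camera_info(name): a dict with "intrinsics" (3x3 intrinsics, pixels), "distortion" ([k1, k2, p1, p2, k3] as OpenCV has them; the pictures are not rectified), "camera_from_world" (4x4, takes a point from world to camera coordinates). Camera axes: x right, y down, z forward; pixel columns grow to the right and rows downward; lengths in m; the calibration is good to about 2 mm. A picture is of the moment at which its call begins. camera_info takes no time and is no camera call.
- bot.job_done(): hands the job in; it is judged then, once.
Trained networks look in the newest picture that a camera, given by its name, has taken for a name from the list of things; names that differ only in an ending like _2 or _b are one class to them, and where a whole thing is asked for, a point or a joint stands for the part that bears it (a point fixed in the world has none). Each returns a list of dicts, best first, with "confidence" (0 to 1); they miss things now and then, are a little off and sometimes report something else, mostly with a low value. They report only what shows in the picture. A call takes as long as a camera call.
- bot.silhouettes(camera, target): "mask" (400x640 bool, what is visible of it) and "uv" ([column, row] in pixels, amid what is visible of it).
- bot.spot_point(camera, target): "uv" ([column, row] in pixels: a listed point, or the origin of a listed thing).
The state is a dict: "clock": time; "joint_pos": joint angles; "joint_vel": joint speeds; "tau": joint torques, N m; "eef_pos": TCP position; "tool_rot": TCP orientation; "ft_force": force on the tool from outside, world axes, zero at the start; "ft_torque": the same for the moment, N m; "grip_width": finger opening in m; "grasp_force": force on a finger pad.
Only numpy, scipy, OpenCV 4.12 (cv2) and the standard library are available. Lean on these libraries where they do the work, as an engineer would, in place of code of your own. Each camera call takes 0.05 s, during which the arm holds its last target. There are 200 camera calls.

TASK

The hinge springs of the test chamber's clear hood need setting, so please open it for me. Pull the orange release tab on the chamber's deck towards the front until it reaches the red line, hold it there until the hood pops up, and let the tab go back. Then take the hood by its black grip bar and raise it clearly past its balance point (about 54 degrees open, where the springs begin to carry it by themselves), bring it back to just below that point, at most ten degrees under it, and keep holding it still there by the bar: the job finishes with the gripper holding the hood up. Leave the other things on the bench where they are.

Things in the scene. Friction and masses are not known exactly. Their poses are not given: they have to be found in the camera images.
- chamber: bench test chamber, fixed; origin under its middle, x from its front to its back, y to its left, z up. Grey steel base 270 mm wide, from 165 mm before the origin to 140 mm behind it, 62 mm high; its front 105 mm is a flat white deck, 63 mm high. Behind the deck a hood of clear panels in a blue frame, 200 deep x 270 wide x 60 mm high, shut: top at 123 mm
- release (a joint): slide of the orange release tab, m: 0 = home, grows as the tab is pulled along the chamber's -x (to its front). The tab's front face meets the red line at 0.018; the latch lets the hood go at about 0.012; stop at 0.024. A spring resists: 3 N at home, 6 N at the red line, plus up to 1 N of friction; let go, it returns home by itself, also with the hood up
- hood (a joint): hinge of the hood, rad: 0 = shut, latched (0.005 of play), grows as its front rises; pops to about 0.07 when the latch lets go; stop at 1.35. Balance point 0.95 (54 degrees): below it the hood's weight shuts it (about 2.5 N at the grip bar when nearly shut, 0.4 N at 0.85), above it the hinge springs carry it open to the stop
- hinge (a point): middle of the hood's hinge line, at the chamber's back, 62 mm above the bench, 140 mm behind the chamber's origin. Its axes are the chamber's: x front to back, y along the hinge line to the left, z up; it does not move with the hood. The hood's front face lies 200 mm in front of it when shut
- tab (a point): grip point in the middle of the orange upright tab, 86 mm above the bench. The tab is 12 mm along the chamber's x, 30 mm along its y, from the deck at 62 mm up to 102 mm; at home 255 mm in front of the hinge line, 100 mm right of the chamber's middle, 55 mm in front of the hood. The red line is drawn across the deck just left of its path
- grip_bar: black grip bar on the hood's front, origin in its middle: a sleeve 14 mm thick, 84 mm long, along the hinge line, that turns freely on its rod, so the gripper need not turn with the hood. Moves with the hood; with it shut, 240 mm in front of the hinge line, 45 mm above it, 30 mm left of the middle; 33 mm free behind the sleeve, 37 mm below it
- solder_spool: blue reel of solder, 89 x 67 x 52 mm, standing on its flange to the right of the chamber; origin at the centre of its underside; a bystander
- battery: block battery, 18 x 27 x 48 mm, standing to the left of the chamber's front; origin at the centre of its underside; a bystander
- screwdriver_cross: blue-handled screwdriver lying left of the chamber, 22 x 172 x 21 mm; origin at the centre of its underside; a bystander
- side_cutters: red-handled side cutters lying to the left, 40 x 137 x 11 mm; origin at the centre of their underside; a bystander
- parts_dish: steel dish with screws, 67 x 67 x 15 mm, to the left; origin at the centre of its underside; a bystander
- flux_bottle: flux dropper bottle with a red cap, 35 x 35 x 86 mm, at the far left; origin at the centre of its underside; a bystander

How it is judged:
On the way, in this order (a step that is already met when the one before it is completed fails the run):
1. the release tab is pulled out to the red line and the hood has popped up (value of joint release above 0.016 m and value of joint hood between 0.03 and 0.3 rad), for 0.1 s.
2. the hood is raised past its balance point (value of joint hood above 1 rad), for 0.1 s.
3. the hood is back just below its balance point, in the gripper (value of joint hood between 0.75 and 0.935 rad and contact force between the fingers and grip_bar above 0.15 N), for 0.2 s.
At the end, for the whole second after the job is handed in: The hood stands still (under 0.1 rad/s) between 0.75 and 0.935 rad open, that is 1 to 11 degrees below its balance point at 0.95, its grip bar held by the gripper's fingers with more than 0.15 N, and the release tab is back home (within 4 mm) (all of step 3 and velocity of joint hood between -0.1 and 0.1 rad/s and value of joint release below 0.004 m); the arm keeps its last pose, push and grip.
It fails at once if a bystander is shifted by more than 30 mm (distance of any of solder_spool, battery, screwdriver_cross, side_cutters, parts_dish, flux_bottle from where it was at the start of the episode above 0.03 m).
It also fails if it takes over 54 s, if anything falls off the work surface, if the arm or the gripper's body presses on something with over 40 N, if the wrist force passes 120 N, or if a joint passes its speed limit or range.

## Working session

There is one attempt and no reset: what is moved stays moved. The work goes in short steps, Python scripts to look and compute and a shell command to move; the robot and the scene stay as the last step left them, time stands still between calls to the robot, and variables do not carry over. Pictures are saved under pics/ and viewed, at most 10 in all, crops included, and the job is handed in when it is done.

```bash
mkdir -p pics; cat > h.py <<'E'
import numpy as np, cv2
from workcell import bot
def ray(cam,uv):
    i=bot.camera_info(cam);K=np.array(i["intrinsics"]);D=np.array(i["distortion"]);T=np.array(i["camera_from_world"])
    p=cv2.undistortPoints(np.array([[uv]],float),K,D)[0,0]
    R=T[:3,:3];o=-R.T@T[:3,3];return o,R.T@np.array([p[0],p[1],1])
def atz(cam,uv,z):
    o,d=ray(cam,uv);return o+d*(z-o[2])/d[2]
def proj(cam,P):
    i=bot.camera_info(cam);T=np.array(i["camera_from_world"])
    return cv2.projectPoints(np.array(P,float).reshape(-1,3),cv2.Rodrigues(T[:3,:3])[0],T[:3,3],np.array(i["intrinsics"]),np.array(i["distortion"]))[0][:,0]
E
python3 - <<'E'
from h import *
for c in("scene","top"):
    cv2.imwrite(f"pics/{c}0.png",bot.camera(c))
    for t,z in(("tab",.086),("grip_bar",.107),("hinge",.062),("chamber",0),("solder_spool",0),("battery",0)):
        for r in bot.spot_point(c,t)[:2]: print(c,t,round(r["confidence"],2),np.round(r["uv"],1),atz(c,r["uv"],z).round(4))
o=bot.get_obs();print(o)
E
```

```text
scene tab 0.51 [395.8 192.3] [ 0.4959 -0.2972  0.086 ]
scene grip_bar 0.54 [364.6 201.1] [ 0.4989 -0.1377  0.107 ]
scene chamber 0.98 [346.8 216.9] [ 0.5964 -0.1721  0.    ]
scene battery 0.68 [314.8 282.6] [0.411  0.1629 0.    ]
top grip_bar 0.56 [342.6 212. ] [ 0.5101 -0.1497  0.107 ]
top chamber 0.85 [336.8 210. ] [ 0.5811 -0.1577  0.    ]
top battery 0.7 [344.6 212.8] [ 0.5575 -0.1837  0.    ]
{'clock': 0.7, 'joint_pos': array([1.10500447e+00, 2.40567894e-01, 5.02049761e-03, 1.33518287e+00,
       1.00949344e-05, 1.57079982e+00]), 'joint_vel': array([-1.55122778e-03, -7.13203676e-04,  1.03273606e-03,  2.17471033e-04,
       -9.58057934e-05, -1.29768427e-03]), 'tau': array([-4.16668690e-04, -3.72079611e+01,  2.52642256e+01,  1.01524143e-03,
       -1.29950645e-04,  2.92143930e-06]), 'eef_pos': array([0.22456954, 0.44674802, 0.25333036]), 'tool_rot': array([2.30797935e-01, 9.73001702e-01, 3.33059735e-05, 2.71260284e-06]), 'ft_force': array([-0.02885157,  0.0937201 ,  0.47508128]), 'ft_torque': array([-0.00551918,  0.00032198, -0.00385343]), 'grasp_force': 0.0, 'grip_width': 0.08544129488349159}
```

View pics/scene0.png

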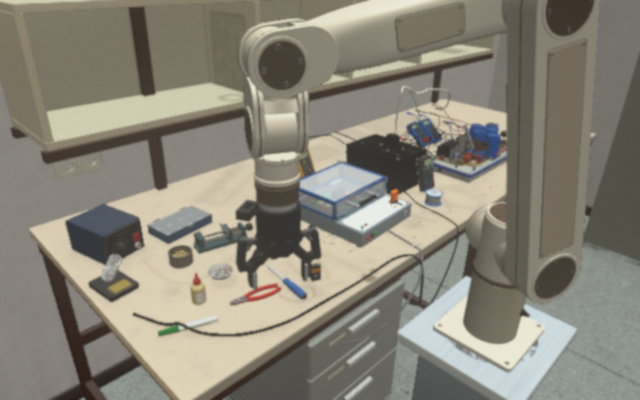

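View pics/top0.png

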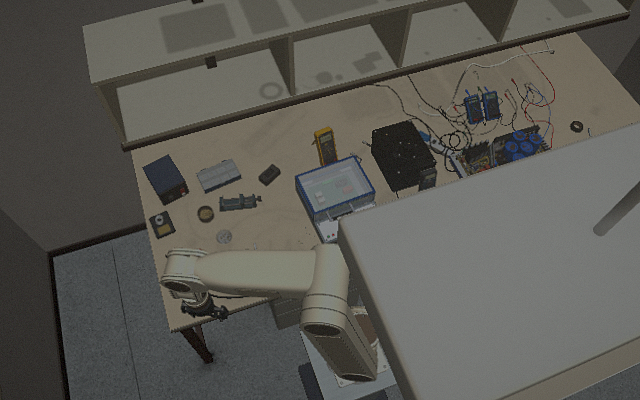

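The scene view shows the chamber at about (350,205), with the orange tab at (394,193). In the top view the hood is at (335,185), and an overhead obstacle hides the front right of the chamber. I'll enlarge both and fit the chamber pose.

```bash
cat > crop.py <<'E'
import cv2,numpy as np
a=cv2.imread("pics/scene0.png")[155:250,290:450];b=cv2.imread("pics/top0.png")[145:245,285:385]
cv2.imwrite("pics/c1.png",cv2.resize(a,None,fx=5,fy=5,interpolation=cv2.INTER_CUBIC))
b=np.clip(b.astype(float)*1.5,0,255).astype(np.uint8)
cv2.imwrite("pics/c2.png",cv2.resize(b,None,fx=6,fy=6,interpolation=cv2.INTER_CUBIC))
E
python3 crop.py
python3 - <<'E'
from h import *
for c in("scene","top"):
    bot.camera(c)
    for t in("tab","grip_bar","hood","chamber"):
        for r in bot.silhouettes(c,t)[:2]:
            m=r["mask"];ys,xs=np.nonzero(m);print(c,t,round(r["confidence"],2),np.round(r["uv"],1),m.sum(),xs.min(),xs.max(),ys.min(),ys.max())
            np.save(f"m_{c}_{t}.npy",m) if r["confidence"]>.4 else 0
    i=bot.camera_info(c);print(ray(c,[320,200]),np.array(i["intrinsics"])[0,0])
E
```

```text
scene tab 0.25 [365.8 200.3] 70 358 375 195 205
scene grip_bar 0.43 [364.2 199.1] 70 359 374 195 205
scene hood 0.67 [340.9 187.7] 3527 298 386 162 220
scene hood 0.35 [432.  198.9] 261 424 441 188 206
scene chamber 0.9 [352.1 203.9] 6380 299 410 161 246
(array([-0.31163042,  0.89679401,  0.76022973]), array([ 0.62223168, -0.64271448, -0.44694573])) 475.09537421905884
top grip_bar 0.48 [344.6 213.6] 81 332 352 210 221
top hood 0.66 [333.1 190.4] 3313 296 375 156 220
top chamber 0.81 [333.6 195.5] 4092 295 374 156 244
(array([-0.36867544,  0.29877138,  1.85667955]), array([ 0.47281496, -0.18859474, -0.86104667])) 505.9770009030038
```

View pics/c1.png

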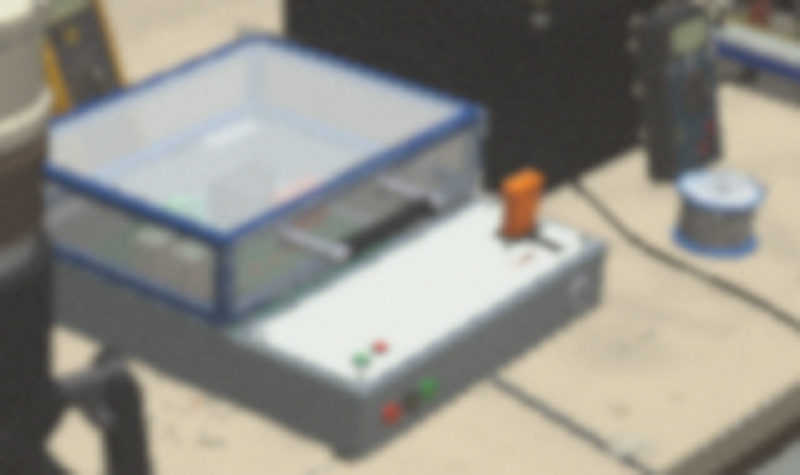

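View pics/c2.png

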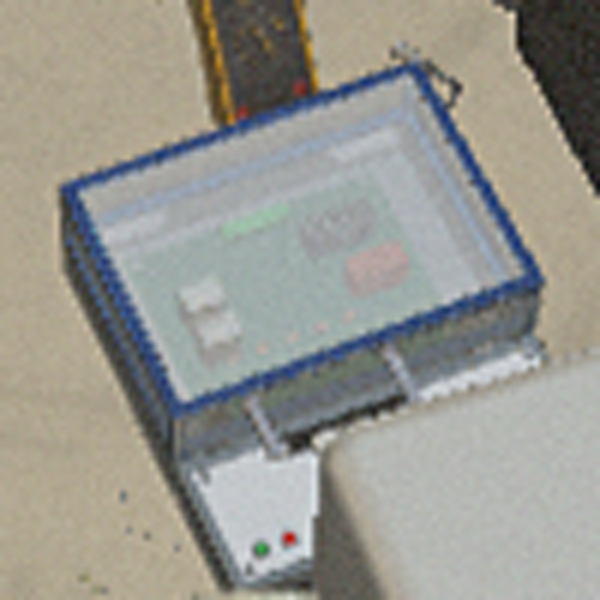

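Crop 1 shows the tab centre near (521,203), the hood top corners at (258,38), (485,110) and (222,238), and the bar ends at (345,248) and (437,203). Crop 2 shows the hood top corners at (65,187), (415,68), (540,283) and (178,410). I'll fit the pose to these.

```bash
cat > fit.py <<'E'
from h import *
from scipy.optimize import least_squares
S=[((.14,-.135,.123),(258,38)),((-.06,-.135,.123),(485,110)),((-.06,.135,.123),(222,238)),((-.165,.135,.062),(358,390)),((-.165,-.135,.062),(603,245)),((-.115,-.1,.102),(523,172)),((-.115,-.1,.063),(518,238)),((-.10,.072,.107),(347,247)),((-.10,-.012,.107),(437,203))]
T=[((.14,.135,.123),(65,187)),((.14,-.135,.123),(415,68)),((-.06,-.135,.123),(540,283)),((-.06,.135,.123),(178,410))]
us=[[290+(u+.5)/5-.5,155+(v+.5)/5-.5] for _,(u,v) in S];ut=[[285+(u+.5)/6-.5,145+(v+.5)/6-.5] for _,(u,v) in T]
def W(q,P):
    c,s=np.cos(q[2]),np.sin(q[2]);P=np.array(P);return np.c_[q[0]+c*P[:,0]-s*P[:,1],q[1]+s*P[:,0]+c*P[:,1],P[:,2]]
def res(q,k="st"):
    r=[]
    if "s" in k:r.append(proj("scene",W(q,[p for p,_ in S]))-us)
    if "t" in k:r.append(proj("top",W(q,[p for p,_ in T]))-ut)
    return np.vstack(r).ravel()
if __name__=="__main__":
    for k in("s","t","st"):
        f=least_squares(res,[.6,-.17,0],args=(k,),loss="soft_l1");q=f.x;print(k,q.round(4),f.fun.reshape(-1,2).round(1).tolist())
    print("tab,bar,hinge",W(q,[(-.115,-.1,.086),(-.1,.03,.107),(.14,0,.062)]).round(4))
E
python3 fit.py
```

```text
s [ 0.6004 -0.1724  0.0439] [[0.0, -1.5], [0.3, -0.1], [0.7, 0.2], [0.2, 0.0], [1.5, -1.0], [-0.1, 1.3], [-0.2, -1.2], [-1.0, 0.6], [-2.5, 0.7]]
t [ 0.5962 -0.1663  0.0576] [[-0.8, -0.4], [0.4, -1.5], [0.9, 0.1], [-0.4, 1.8]]
st [ 0.5982 -0.169   0.0494] [[-0.5, -1.1], [0.1, 0.3], [0.7, 0.8], [0.4, 0.7], [1.4, -0.6], [-0.2, 1.7], [-0.3, -0.8], [-0.9, 1.2], [-2.6, 1.2], [-0.2, -1.2], [1.2, -1.9], [1.4, -0.3], [-0.2, 1.0]]
tab,bar,hinge [[ 0.4883 -0.2746  0.086 ]
 [ 0.4969 -0.144   0.107 ]
 [ 0.7381 -0.1621  0.062 ]]
```

```bash
python3 -m inch '[263,-722,0,0,0,0.515,70, 263,-722,0,0,0,0.515,70, 263,-722,0,0,0,0.515,70, 263,-722,0,0,0,0.515,70, 263,-722,0,0,0,0.515,70, 263,-722,0,0,0,0.515,70, 263,-722,0,0,0,0.515,70, 263,-722,0,0,0,0.515,70]'; python3 -c "
from h import *
o=bot.get_obs();print(o['eef_pos'],o['tool_rot'],o['joint_pos'])"
```

```text
clock: 1.87
eef_pos: [0.3345, 0.1449, 0.2537]
tool_rot: [-0.025, 1.0, 0.0, 0.001]
ft_force: [1.2, -0.2, -0.4]
grip_width: 0.0595
grasp_force: 0.0
[0.3345156  0.14491662 0.25370668] [-2.50172355e-02  9.99686865e-01  1.99360530e-04  5.19391967e-04] [ 4.08821667e-01 -3.06194074e-02 -3.01868595e-01  1.29843463e+00
 -1.92577645e-05  3.58781957e-01]
```

```bash
python3 -m inch '[152,-415,-60,0,0,0,70, 152,-415,-60,0,0,0,70, 152,-415,-60,0,0,0,70, 152,-415,-60,0,0,0,70, 152,-415,-60,0,0,0,70, 152,-415,-60,0,0,0,70, 152,-415,-60,0,0,0,70, 152,-415,-60,0,0,0,70]'; python3 -m inch '[0,0,0,0,0,0,70,0,0,0,0,0,0,70]';
```

```text
clock: 2.53
eef_pos: [0.4482, -0.1658, 0.2085]
tool_rot: [-0.024, 1.0, -0.0, 0.0]
ft_force: [1.1, 1.2, 0.3]
grip_width: 0.0599
grasp_force: 0.0
clock: 2.7
eef_pos: [0.4479, -0.1653, 0.2077]
tool_rot: [-0.022, 1.0, 0.0, -0.001]
ft_force: [-0.3, -0.2, -0.1]
grip_width: 0.0595
grasp_force: 0.0
```

```bash
python3 -m inch '[40,-110,-58,0,0,0,70, 40,-110,-58,0,0,0,70, 40,-110,-58,0,0,0,70, 40,-110,-58,0,0,0,70, 40,-110,-58,0,0,0,70]'; python3 - <<'E'
from h import *
a=bot.camera("scene");cv2.imwrite("pics/s1.png",cv2.resize(a[120:240,300:460],None,fx=5,fy=5,interpolation=cv2.INTER_CUBIC))
print(bot.get_obs()['eef_pos'])
for r in bot.spot_point("scene","tab"): print(r)
E
```

```text
clock: 3.12
eef_pos: [0.4874, -0.2732, 0.1487]
tool_rot: [-0.024, 1.0, 0.001, -0.002]
ft_force: [-0.0, -0.2, 0.7]
grip_width: 0.0596
grasp_force: 0.0
[ 0.48738315 -0.27224114  0.14996163]
{'uv': [397.6, 192.4], 'confidence': 0.62}
```

View pics/s1.png

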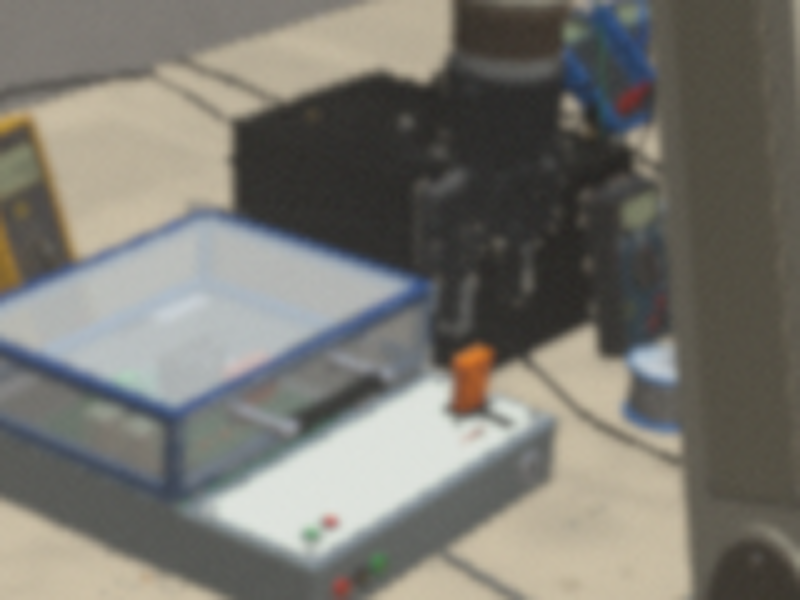

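The fingers straddle the tab in y, with the tab at crop (473,375) and the tips at about (453,335) and (525,295). I'll descend and close.

```bash
python3 -m inch '[0,-1,-28,0,0,0,70, 0,-1,-52,0,0,0,70, 0,-1,-54,0,0,0,70, 0,-1,-54,0,0,0,70,0,-1,-54,0,0,0,70]'; python3 -m inch '[0,0,0,0,0,0,20,0,0,0,0,0,0,20,0,0,0,0,0,0,20,0,0,0,0,0,0,20,0,0,0,0,0,0,20,0,0,0,0,0,0,20]'
```

```text
clock: 3.63
eef_pos: [0.4887, -0.2736, 0.0985]
tool_rot: [-0.025, 1.0, -0.0, 0.001]
ft_force: [-0.5, -0.3, 0.4]
grip_width: 0.0597
grasp_force: 0.0
clock: 4.13
eef_pos: [0.489, -0.2729, 0.0988]
tool_rot: [-0.025, 1.0, 0.001, 0.002]
ft_force: [-1.1, 6.7, 8.7]
grip_width: 0.0288
grasp_force: 60.2
```

```bash
python3 -m inch '[-5,0,0,0,0,0,20,-10,0,0,0,0,0,20,-15,-1,0,0,0,0,20,-20,-1,0,0,0,0,20,-20,-1,0,0,0,0,20,-20,-1,0,0,0,0,20,-20,-1,0,0,0,0,20,-20,-1,0,0,0,0,20]'; python3 - <<'E'
from h import *
a=bot.camera("scene");cv2.imwrite("pics/s2.png",cv2.resize(a[120:240,300:460],None,fx=5,fy=5,interpolation=cv2.INTER_CUBIC))
E
```

```text
clock: 4.8
eef_pos: [0.4712, -0.2739, 0.0988]
tool_rot: [-0.026, 1.0, 0.001, 0.004]
ft_force: [4.6, 6.3, 4.1]
grip_width: 0.0288
grasp_force: 59.8
```

View pics/s2.png

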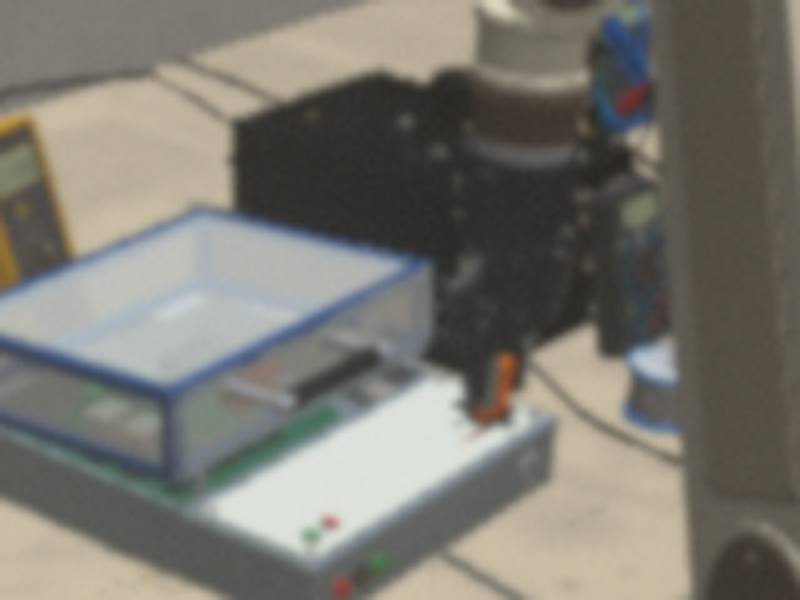

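The hood has popped: its front frame edge has lifted to crop (170,385) and a gap shows under it. The tab has moved about 18 mm, so I'll pull 2 mm more for margin, hold, and then release.

```bash
python3 -m inch '[-2,0,0,0,0,0,20,-2,0,0,0,0,0,20,-2,0,0,0,0,0,20,-2,0,0,0,0,0,20,-2,0,0,0,0,0,20]';  python3 -m inch '[19,1,0,0,0,0,20,19,1,0,0,0,0,20,19,1,0,0,0,0,20,19,1,0,0,0,0,70,19,1,0,0,0,0,70,19,1,0,0,0,0,70,19,1,0,0,0,0,70,19,1,0,0,0,0,70]'; python3 -m inch '[0,0,40,0,0,0,70,0,0,80,0,0,0,70,0,0,120,0,0,0,70,-50,0,140,0,0,0,70,-50,0,140,0,0,0,70,-50,0,140,0,0,0,70]';python3 - <<'E'
from h import *
a=bot.camera("scene");cv2.imwrite("pics/s3.png",cv2.resize(a[120:240,300:460],None,fx=5,fy=5,interpolation=cv2.INTER_CUBIC))
for r in bot.spot_point("scene","grip_bar"): print(r)
print(bot.get_obs()['eef_pos'])
E
```

```text
clock: 5.27
eef_pos: [0.4693, -0.274, 0.0988]
tool_rot: [-0.026, 1.0, 0.001, 0.004]
ft_force: [5.1, 7.0, 3.4]
grip_width: 0.029
grasp_force: 59.8
clock: 5.93
eef_pos: [0.4847, -0.2748, 0.0966]
tool_rot: [-0.024, 1.0, -0.0, -0.0]
ft_force: [-0.6, -0.3, 0.9]
grip_width: 0.0597
grasp_force: 0.0
clock: 6.43
eef_pos: [0.4332, -0.275, 0.2387]
tool_rot: [-0.023, 1.0, -0.001, 0.001]
ft_force: [0.5, -0.2, -0.9]
grip_width: 0.0598
grasp_force: 0.0
{'uv': [364.9, 194.8], 'confidence': 0.53}
[ 0.43449444 -0.27457537  0.23615933]
```

View pics/s3.png

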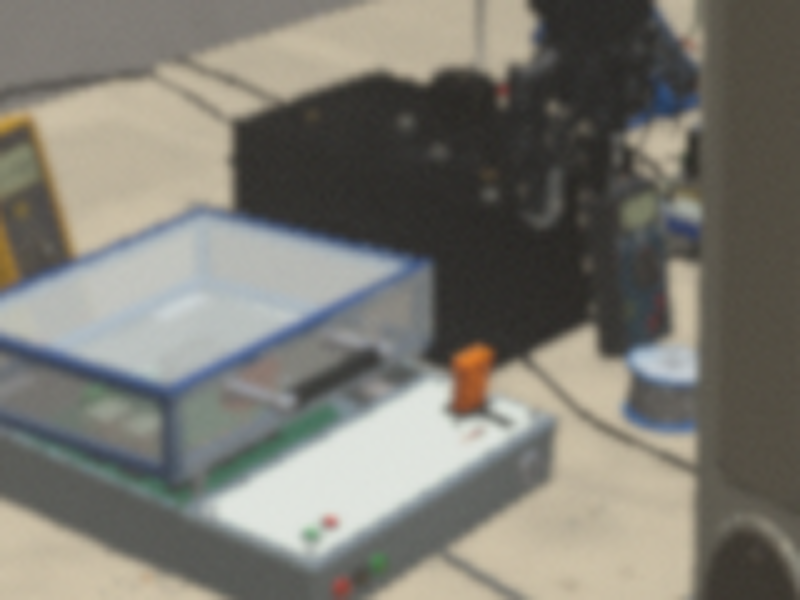

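The tab is home at crop (472,380) and the hood stays popped, with the bar ends at about (300,398) and (382,358). I'll work out the bar position and check the clearance to the black box.

```bash
cat > arc.py <<'E'
from fit import *
q=[.5982,-.169,.0494]
def bar(th,y=.03):
    c,s=np.cos(th),np.sin(th);return W(q,[(.14-.24*c+.045*s,y,.062+.24*s+.045*c)])[0]
E
python3 - <<'E'
from arc import *
for th in(.05,.07,.09):print(th,bar(th).round(4),[proj("scene",bar(th,y))[0].round(1) for y in(.072,.03,-.012)])
obs=[[300+(u+.5)/5-.5,120+(v+.5)/5-.5] for u,v in((298,398),(340,378),(382,358))];print(np.round(obs,1))
for o in obs: print(atz("scene",o,.1237).round(4))
for th in np.arange(.1,1.16,.15):print(th.round(2),((bar(th)-bar(.07))*1000).round(0))
# black box left corner
o1,d1=ray("scene",[347,144])
for uv in([372,135],[400,188]):
    o2,d2=ray("top",uv);A=np.c_[d1,-d2];t=np.linalg.lstsq(A,o2-o1,rcond=None)[0];print((o1+t[0]*d1).round(3),(o2+t[1]*d2).round(3))
E
```

```text
0.05 [ 0.4994 -0.1438  0.1189] [array([357.6, 201.4]), array([366., 197.]), array([374. , 192.7])]
0.07 [ 0.5006 -0.1438  0.1237] [array([357.4, 199.8]), array([365.8, 195.5]), array([373.8, 191.3])]
0.09 [ 0.5019 -0.1437  0.1284] [array([357.1, 198.3]), array([365.5, 194. ]), array([373.6, 189.8])]
[[359.2 199.2]
 [367.6 195.2]
 [376.  191.2]]
[ 0.4976 -0.1092  0.1237]
[ 0.4979 -0.1493  0.1237]
[ 0.4982 -0.191   0.1237]
0.1 [2. 0. 7.]
0.25 [15.  1. 41.]
0.4 [33.  2. 73.]
0.55 [ 55.   3. 102.]
0.7 [ 82.   4. 127.]
0.85 [112.   6. 148.]
1.0 [144.   7. 165.]
1.15 [179.   9. 176.]
[ 0.801 -0.391  0.15 ] [ 0.796 -0.394  0.148]
[ 0.674 -0.245  0.22 ] [ 0.496 -0.381  0.183]
```

```bash
python3 -m inch '[66,131,-36,0,0,-1.571,42,66,131,-36,0,0,-1.571,42,66,131,-36,0,0,-1.571,42,66,131,-36,0,0,-1.571,42,66,131,-36,0,0,-1.571,42,66,131,-36,0,0,-1.571,42,66,131,-36,0,0,-1.571,42,66,131,-36,0,0,-1.571,42]'
```

```text
clock: 7.2
eef_pos: [0.501, -0.1424, 0.1981]
tool_rot: [0.439, 0.898, -0.0, -0.002]
ft_force: [-0.0, -0.4, -0.6]
grip_width: 0.0358
grasp_force: 0.0
```

```bash
python3 -m inch '[-2,-4,0,0,0,-0.571,42,-2,-4,0,0,0,-0.571,42,-2,-4,0,0,0,-0.571,42,-2,-4,0,0,0,-0.571,42,-2,-4,0,0,0,-0.571,42,-2,-4,0,0,0,-0.571,42,-2,-4,0,0,0,-0.571,42]'; python3 -m inch '[0,0,-20,0,0,0,42,0,0,-40,0,0,0,42,0,0,-40,0,0,0,42,0,0,-40,0,0,0,42]'; python3 - <<'E'
from h import *
a=bot.camera("scene");cv2.imwrite("pics/s4.png",cv2.resize(a[120:240,300:460],None,fx=5,fy=5,interpolation=cv2.INTER_CUBIC))
o=bot.get_obs();print(o['eef_pos'],o['joint_pos'])
E
```

```text
clock: 7.78
eef_pos: [0.4988, -0.1471, 0.1989]
tool_rot: [0.672, 0.741, -0.001, -0.001]
ft_force: [0.4, -0.8, -0.3]
grip_width: 0.0354
grasp_force: 0.0
clock: 8.12
eef_pos: [0.4979, -0.147, 0.1592]
tool_rot: [0.672, 0.74, -0.001, -0.002]
ft_force: [0.4, 0.2, 0.8]
grip_width: 0.0357
grasp_force: 0.0
[ 0.49889801 -0.14732724  0.16038645] [-2.87178706e-01  3.39981090e-01 -1.08434558e-01  1.12362438e+00
  6.37419187e-05  1.18750666e+00]
```

View pics/s4.png

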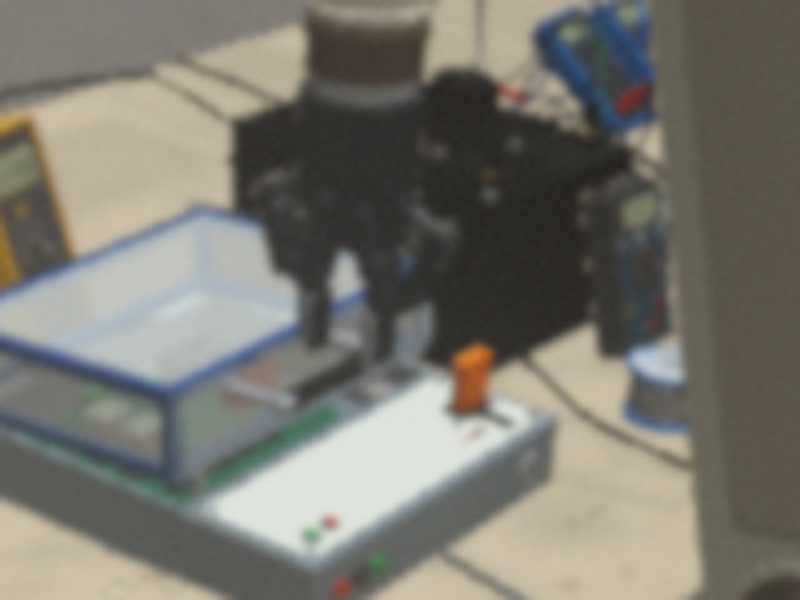

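The open fingers hang above the bar, with tips at crop (315,340) and (378,350) on either side of its line through (340,378). I'll lower carefully and watch the force.

```bash
python3 -m inch '[0,0,-12,0,0,0,42,0,0,-20,0,0,0,42,0,0,-20,0,0,0,42]'; python3 -m inch '[0,0,-8,0,0,0,42,0,0,-15,0,0,0,42,0,0,-15,0,0,0,42,0,0,-15,0,0,0,42]';
```

```text
clock: 8.42
eef_pos: [0.4984, -0.1473, 0.1398]
tool_rot: [0.673, 0.74, -0.0, -0.001]
ft_force: [-0.4, -0.0, 0.1]
grip_width: 0.0358
grasp_force: 0.0
clock: 8.75
eef_pos: [0.4986, -0.1474, 0.1252]
tool_rot: [0.673, 0.74, -0.0, -0.0]
ft_force: [-0.4, 0.2, -0.6]
grip_width: 0.0358
grasp_force: 0.0
```

```bash
python3 -m inch '[0,0,0,0,0,0,0,0,0,0,0,0,0,0,0,0,0,0,0,0,0,0,0,0,0,0,0,0,0,0,0,0,0,0,0,0,0,0,0,0,0,0]'
```

```text
clock: 9.25
eef_pos: [0.501, -0.1474, 0.1265]
tool_rot: [0.673, 0.74, 0.002, 0.002]
ft_force: [5.5, 1.2, -0.9]
grip_width: 0.0119
grasp_force: 58.2
```

Bar gripped. Now lifting along the hinge arc while tilting the tool slightly.

```bash
python3 -m inch '[6,0,12,0,0,0,0,10,0,23,0,-0.03,0,0,17,1,41,0,-0.06,0,0,25,1,56,0.004,-0.1,0,0,35,2,73,0.006,-0.13,0,0,45,2,87,0.008,-0.16,0,0,57,3,102,0.01,-0.2,0,0,57,3,102,0.01,-0.2,0,0]'; python3 -c "
from arc import *
o=bot.get_obs();print(o['eef_pos'],o['ft_force'],o['joint_pos'],bar(.55))"
```

```text
clock: 9.92
eef_pos: [0.5591, -0.144, 0.2335]
tool_rot: [0.669, 0.736, 0.075, 0.075]
ft_force: [-4.1, 3.3, 2.3]
grip_width: 0.0123
grasp_force: 59.8
[ 0.55910545 -0.14399961  0.23350969] [-4.08328985  3.33242542  2.34792983] [-0.28580135  0.25612315 -0.04877159  1.06497162  0.06921391  1.19584938] [ 0.55568376 -0.14106537  0.22580854]
```

```bash
python3 -m inch '[11,0,12,0,-0.03,0,0,26,1,25,0.002,-0.06,0,0,41,2,36,0.004,-0.09,0,0,56,3,46,0.006,-0.12,0,0,72,3,55,0.008,-0.15,0,0,87,4,63,0.01,-0.18,0,0,98,5,67,0.01,-0.2,0,0,109,5,71,0.01,-0.2,0,0]';python3 -m inch '[0,0,0,0,0,0,0,0,0,0,0,0,0,0,0,0,0,0,0,0,0]'; python3 - <<'E'
from arc import *
a=bot.camera("scene");cv2.imwrite("pics/s5.png",cv2.resize(a[60:240,260:460],None,fx=4,fy=4)[:600])
o=bot.get_obs();print(o['eef_pos'],o['ft_force'],o['joint_pos'],bar(1.1))
E
```

```text
clock: 10.58
eef_pos: [0.666, -0.1377, 0.2999]
tool_rot: [0.658, 0.725, 0.143, 0.141]
ft_force: [0.7, 7.1, -1.1]
grip_width: 0.0125
grasp_force: 59.6
clock: 10.83
eef_pos: [0.6664, -0.1377, 0.3]
tool_rot: [0.658, 0.726, 0.143, 0.141]
ft_force: [0.1, 5.8, 2.0]
grip_width: 0.0119
grasp_force: 59.8
[ 0.66631062 -0.13765732  0.29992183] [-0.41189337  6.02467606  2.58297262] [-0.2536189   0.30642845  0.13635513  1.01415566  0.12082442  1.24343723] [ 0.66787296 -0.13551871  0.29630159]
```

View pics/s5.png

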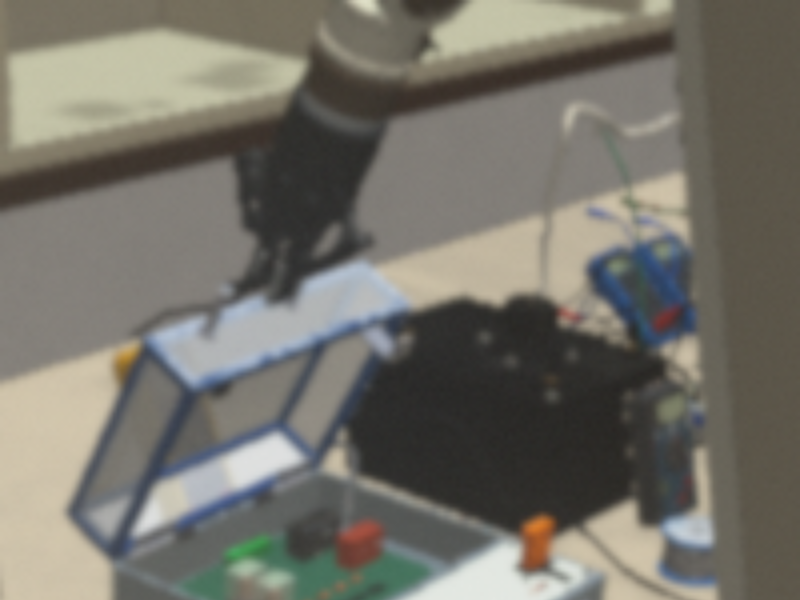

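The hood stands at about 1.1 rad with the bar in the fingers (crop 280,290), and the tab is still home. Now I'll bring it back to about 0.85 rad.

```bash
python3 -m inch '[-11,0,-4,0,0,0,0,-23,-1,-9,0,0,0,0,-34,-1,-14,0,0,0,0,-45,-2,-20,0,0,0,0,-56,-2,-26,0,0,0,0,-56,-2,-26,0,0,0,0,-56,-2,-26,0,0,0,0,-56,-2,-26,0,0,0,0]';python3 -m inch '[0,0,0,0,0,0,0,0,0,0,0,0,0,0,0,0,0,0,0,0,0,0,0,0,0,0,0,0]'; python3 - <<'E'
from arc import *
a=bot.camera("scene");cv2.imwrite("pics/s6.png",cv2.resize(a[60:210,260:460],None,fx=4,fy=4))
o=bot.get_obs();print(o['eef_pos'],o['ft_force'],[(t,bar(t).round(4)) for t in(.8,.85,.9)])
h=W(q,[(.14,.03,.062)])[0];p=o['eef_pos']+np.array([.0012,0,-.0028])
print("theta",np.arctan2(p[2]-h[2],h[0]-p[0])-np.arctan2(.045,.24),np.hypot(p[2]-h[2],h[0]-p[0]))
E
```

```text
clock: 11.55
eef_pos: [0.6095, -0.141, 0.2746]
tool_rot: [0.659, 0.725, 0.142, 0.141]
ft_force: [-4.3, 4.0, 7.0]
grip_width: 0.0121
grasp_force: 60.5
clock: 11.88
eef_pos: [0.6098, -0.141, 0.2748]
tool_rot: [0.659, 0.725, 0.142, 0.141]
ft_force: [-4.8, 5.0, 6.4]
grip_width: 0.0119
grasp_force: 60.5
[ 0.60979269 -0.14096215  0.27481989] [-5.03885878  4.08809286  6.25459348] [(0.8, array([ 0.6018, -0.1388,  0.2655])), (0.85, array([ 0.6121, -0.1383,  0.272 ])), (0.9, array([ 0.6228, -0.1377,  0.278 ]))]
theta 0.8466297595078154 0.24468846282938259
```

View pics/s6.png

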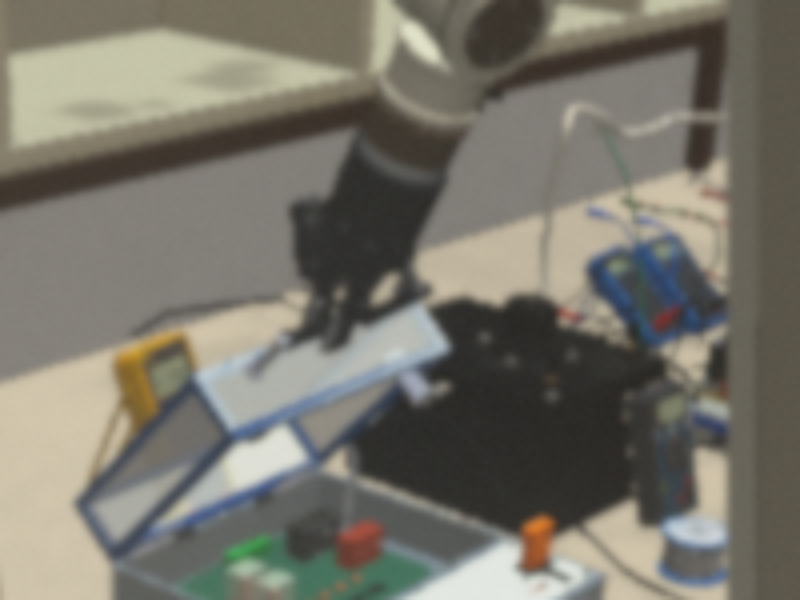

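The hood is held still at about 0.85 rad with the fingers on the bar (crop 335,335), and the tab is home at crop (538,545). I'll hand in.

```bash
python3 -c "
from workcell import bot
print(bot.job_done())"
```

```text
the job is handed in; nothing more can be done
None
```

I handed the job in with the hood held still by its grip bar at about 0.85 rad (49°), after raising it to about 1.1 rad; the release tab is back home and nothing else on the bench was touched, but no verdict was returned.

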